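# Check the light probe at the reference lamp, then hold it in the exposure box's slot

## Robot

A 6-joint arm with a two-finger parallel gripper is mounted at the origin on a cart in front of the work surface, level with it; the furniture and walls round the work are solid. World frame = base frame: x ahead of the robot, y to its left, z up, the work surface at z = 0. Lengths are in m, angles in rad, forces in N, time in s.
With the tool pointing down it reaches from about 0.275 to 0.825 m from the base axis. Payload 5.2 kg.
Tool frame: the origin (TCP) lies midway between the tips of the shut fingers; the grasp point (between the pads) lies 19 mm behind it (r.pinch_z is the distance from the TCP to the grasp point, in m); z points along the fingers, y is the direction in which the jaws open and shut (so a half turn about z gives the same grasp; the last joint's range is limited). The gripper opens to 93 mm and grips with 3 to 60 N. Pads are 15 mm wide; open, the fingers measure 128 mm over their backs; the gripper's body (75 mm by 188 mm) begins 65 mm behind the grasp point.
Start: joints at [-1.532, 0.259, 1.535, -0, 1.348, -0.203], TCP at [0.132, -0.534, 0.219] pointing down, gripper open.
Joint ranges: [-3.14, 3.14], [-0.91, 2.08], [0.19, 2.58], [-1.22, 4.36], [0.22, 2.71], [-3.12, 3.12]. Speed limits (rad/s): [2.57, 2.57, 3.14, 3.14, 3.14, 3.14].

## Interface

Orientations are given as a unit quaternion [w, x, y, z].
In Python, from plant import r, cams gives the robot as it stands.
- The arm moves only by the shell command python3 -m pendant 'ROWS' [OPENING]. ROWS is JSON, one flat list of numbers, 4 for each row, row after row: the shift along the tool's x, y, z in units of 30 mm (1.0 is 30 mm), then the turn about the tool's z in units of 5 degrees (1.0 is 5 degrees). A call has 1 to 10 rows; each row is the pose to reach, as a shift and turn from the pose measured when the call began, along the tool's axes at that moment; what a row does not reach only later rows make up. A row lasts 1/12 s, in which the tool goes at most 41.7 mm and 7.16 degrees, less where a joint would pass 70% of its speed; a pose out of reach is approached as far as the arm can. A call with a gripper value outside its range is refused whole. OPENING is the closure, from 0 (fully open) to 1 (shut), set as the call begins (- or left out, the last holds). The fingers move at their own pace and stop on an object; the grip force is fixed at half the most. Time passes only in rows, so rows that repeat a pose let the fingers close. It gives the time, the measured TCP pose, the force and the opening at its end, in the units of the state.
- r.state(): the state, without advancing time (a new reading comes with each control period).
- cams.read_camera(name): name is "scene" or "top"; returns the picture (420x560x3 uint8, red, green, blue); there is no depth.
- cams.camera_params(name): a dict with "K" (3x3 intrinsics, pixels), "D" ([k1, k2, p1, p2, k3] as OpenCV has them; the pictures are not rectified), "R" (3x3) and "t" (3): a world point X has camera coordinates R X + t. Camera axes: x right, y down, z forward; pixel columns grow to the right and rows downward; lengths in m; the calibration is good to about 2 mm. A picture is of the moment at which its call begins. camera_params takes no time and is no camera call.
- r.finish_job(): hands the job in, once; it reports no verdict.
The state is a dict: "time": time; "q": joint angles; "joint_velocities": joint speeds; "joint_efforts": joint torques, N m; "tool_pos": TCP position; "tcp_rot": TCP orientation; "wrist_force": force on the tool from outside, world axes, zero at the start; "moment": the same for the moment, N m; "grip_width": opening from 0.0 (shut) to 1.0 (fully open).
Only numpy, scipy, OpenCV 4.12 (cv2) and the standard library are available. Lean on these libraries where they do the work, as an engineer would, in place of code of your own. Each camera call takes 0.05 s, during which the arm holds its last target.

## Task

Take the light-meter probe by its handle out of its rest. First hold it upright and still for two seconds with its tip about 25 mm over the middle of the reference lamp's window, without touching the lamp; then pass its blade down through the narrow slot on top of the exposure box until the dark depth line round the blade is level with the slot's mouth (40 mm deep), and finish there, still holding the probe upright and steady without leaning it hard on the slot. Do not knock the other things on the bench out of place.

Things in the scene. Friction and masses are not known exactly. Their poses are not given: they have to be found in the camera images.
- probe_grip (a point): centre of the handle of the loose light-meter probe (about 80 g) standing upright in its rest. Handle: black bar with upright flat sides, 34 mm (x) by 16 mm (y) by 64 mm high (z up); take it from above across the 16 mm. A bare-metal blade, 26 mm (x) by 6 mm (y), 60 mm long, hangs centrally below. The tip is 92 mm below this point. A half turn about z makes no difference
- probe_tip (a point): middle of the lower end of the probe's blade; axes as probe_grip. The blade's last 3 mm are 4 mm slimmer in x and 2 mm slimmer in y, as a lead-in. A thin dark depth line runs round the blade 40 mm above this point
- rest_top (a point): middle of the top of the probe's rest (fixed): grey block 56 x 36 mm on a dark base plate 72 x 56 mm, top 70 mm above the bench. Its pocket, 30 mm (x) by 10 mm (y), holds the blade at the start; the handle's underside rests on the block. The probe is drawn straight up at least 65 mm to come free. z up; probe and rest are turned alike within 0.02 rad
- lamp_window (a point): middle of the reference lamp's window, on top of a round bare-metal housing (fixed), 56 mm in diameter on a 64 mm foot, 30 mm high; the window is a white disc 26 mm across in a black ring. z up. The probe's tip is to be held over this point, clear of it
- slot (a point): middle of the slot's mouth, in the top face of a bare-metal bezel (64 x 44 x 8 mm) on the white exposure box (140 x 160 mm, fixed; bezel top 98 mm above the bench). The slot is 28 mm long (x) and 8 mm wide (y), 2 mm more than the blade each way, through the 8 mm bezel, with a 2.5 mm chamfer at the mouth. Below it the box is hollow, its floor 88 mm under this point. z up
- probe: the whole probe; origin at the blade's tip, axes as probe_grip
- lamp: the reference lamp; origin on the bench under its middle, z up
- box: the exposure box; origin on the bench under its middle, axes as slot; its front with a bar handle (not used) faces -x
- petri_3_c (a point): bystander: centre of a clear covered dish, 60 mm across, 16 mm high, loose
- gel_1_c (a point): bystander: centre of a flat sample box, dark with a clear lid, 54 x 52 x 16 mm, loose
- objective_can_2_c (a point): bystander: centre of a screw-top can, 39 mm across, 50 mm high, loose
Mind the look-alikes: they are no part of the job. There is more than one size of the probe; the job needs the middle-sized.

How it is judged:
By the outcome, as a careful person would: the job done as asked, in the order asked, and still so for the second after the job is handed in, while the arm keeps its last pose, push and grip.
It also fails if it takes over 54 s, if anything falls off the work surface, if the arm or the gripper's body presses on something with over 40 N, if the wrist force passes 120 N, or if a joint passes its speed limit or range.

## Working session

There is one attempt and no reset: what is moved stays moved. The work goes in short steps, Python scripts to look and compute and a shell command to move; the robot and the scene stay as the last step left them, time stands still between calls to the robot, and variables do not carry over. Pictures are saved under pics/ and viewed, and the job is handed in when it is done.

```bash
ls; mkdir -p pics
python3 - <<'E'
from plant import r,cams
import cv2,numpy as np
s=r.state();print({k:np.round(v,3).tolist() for k,v in s.items()}, r.pinch_z)
for n in("scene","top"):
    im=cams.read_camera(n);np.save(f'pics/{n}0.npy',im)
    p=cams.camera_params(n);print(n,{k:np.round(v,4).tolist() for k,v in p.items()})
    cv2.imwrite(f'pics/{n}0.png',cv2.resize(im[:,:,::-1],(800,600),interpolation=cv2.INTER_CUBIC))
E
```

```text
pics
{'time': 0.0, 'q': [-1.532, 0.259, 1.536, -0.0, 1.348, -0.203], 'joint_velocities': [-0.003, -0.002, 0.0, 0.0, -0.0, 0.0], 'joint_efforts': [-0.002, -43.731, -28.4, 0.072, 0.041, -0.0], 'tool_pos': [0.132, -0.533, 0.218], 'tcp_rot': [-0.001, 0.993, 0.121, 0.0], 'wrist_force': [-0.824, -0.542, -0.774], 'moment': [0.017, -0.008, -0.005], 'grip_width': 1.004} 0.0188
scene {'K': [[400.8713, 0.0, 278.2183], [0.0, 400.8713, 212.7252], [0.0, 0.0, 1.0]], 'D': [-0.056, 0.0, 0.0, 0.0, 0.0], 'R': [[-0.7293, -0.6841, 0.0119], [-0.4112, 0.4244, -0.8067], [0.5468, -0.5933, -0.5908]], 't': [0.3334, 0.2644, 0.6367]}
top {'K': [[474.5202, 0.0, 288.1514], [0.0, 474.5202, 201.9203], [0.0, 0.0, 1.0]], 'D': [-0.0273, 0.0, 0.0, 0.0, 0.0], 'R': [[0.0267, -0.9993, 0.0271], [-0.9797, -0.0315, -0.198], [0.1987, -0.0213, -0.9798]], 't': [-0.0197, 0.4892, 1.1676]}
```

View pics/scene0.png

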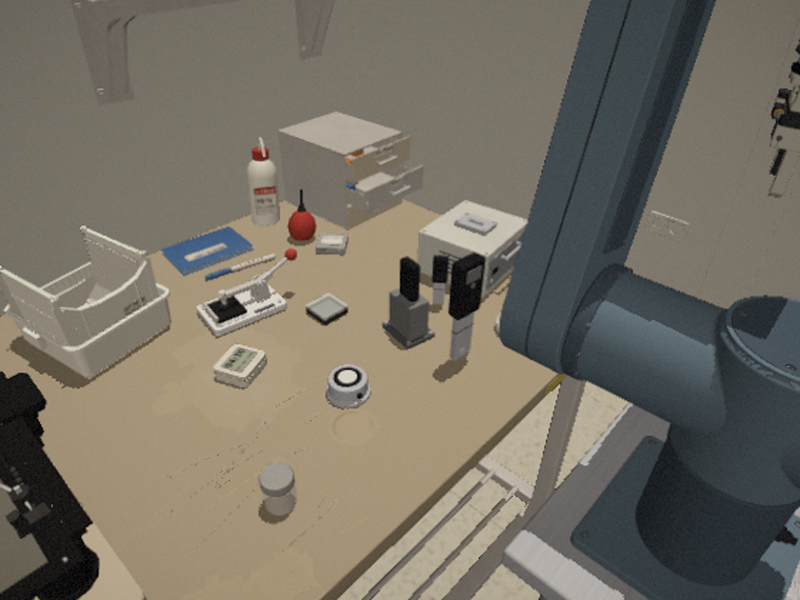

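View pics/top0.png

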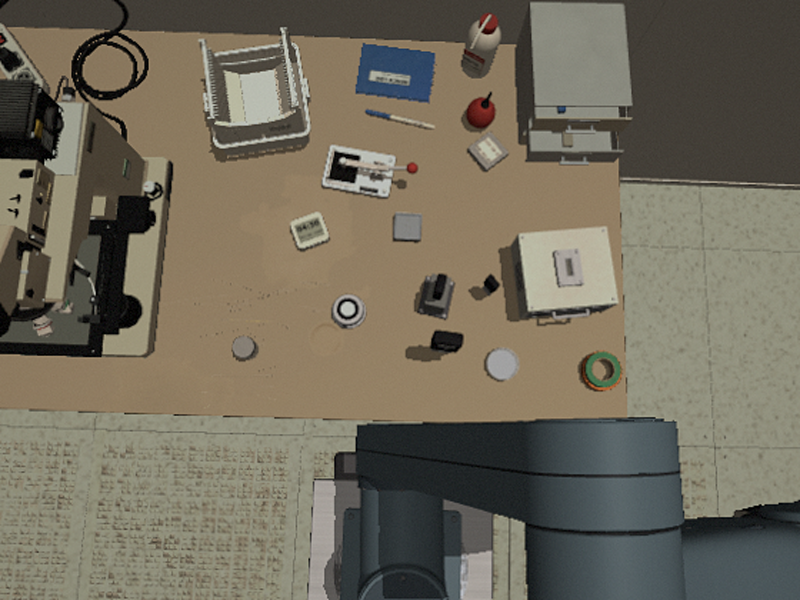

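The top view shows three probe handles (800x600 px): one in the grey rest (440,290), a small one (491,284) and a large free-standing one (446,340). In the scene view these are at (408,280), (440,275) and (466,285). The lamp is at top (348,310) and the slot bezel at (568,267). I'll crop closer.

```bash
cat > h.py <<'E'
import cv2,numpy as np
from plant import cams
P={n:cams.camera_params(n) for n in("scene","top")}
def ray(n,uv):
    p=P[n];K,D,R,t=[np.array(p[k],float) for k in("K","D","R","t")]
    x=cv2.undistortPoints(np.array(uv,float).reshape(-1,1,2),K,D).reshape(-1,2)
    d=np.c_[x,np.ones(len(x))]@R
    return -R.T@t,d
def plane(n,uv,z):
    c,d=ray(n,uv); return c+d*((z-c[2])/d[:,2])[:,None]
def proj(n,X):
    p=P[n];K,D,R,t=[np.array(p[k],float) for k in("K","D","R","t")]
    return cv2.projectPoints(np.array(X,float).reshape(-1,1,3),cv2.Rodrigues(R)[0],t,K,D)[0].reshape(-1,2)
def tri(uvs,uvt):
    (c1,d1),(c2,d2)=ray("scene",[uvs]),ray("top",[uvt]);d1=d1[0];d2=d2[0]
    s=np.linalg.lstsq(np.c_[d1,-d2],c2-c1,rcond=None)[0]
    a=c1+s[0]*d1;b=c2+s[1]*d2;return (a+b)/2,np.linalg.norm(a-b)
E
python3 - <<'E'
import numpy as np,cv2
t=np.load('pics/top0.npy');s=np.load('pics/scene0.npy')
def c(im,u0,v0,w,h,k,f): cv2.imwrite(f,cv2.resize(im[v0:v0+h,u0:u0+w,::-1],None,fx=k,fy=k,interpolation=cv2.INTER_NEAREST))
c(t,225,180,80,75,8,'pics/t_a.png')
c(t,355,150,80,75,8,'pics/t_b.png')
c(s,220,135,160,140,5,'pics/s_a.png')
E
```

```text
(no output)
```

View pics/s_a.png

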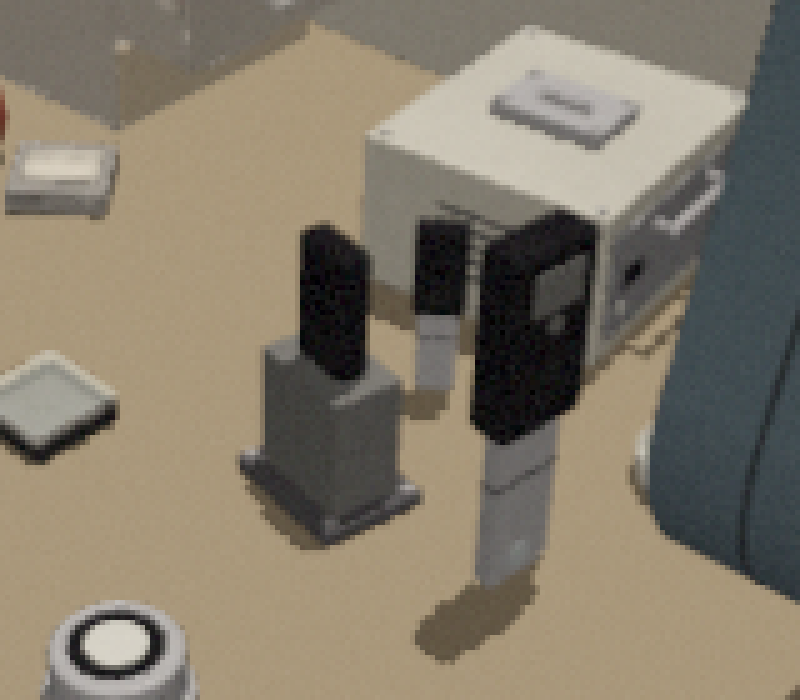

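Run:
```python
import numpy as np,cv2
t=np.load('pics/top0.npy')
u0,v0,w,h,k=285,185,70,75,8
cv2.imwrite('pics/t_c.png',cv2.resize(t[v0:v0+h,u0:u0+w,::-1],None,fx=k,fy=k,interpolation=cv2.INTER_NEAREST))
```

```text
(no output)
```

View pics/t_c.png

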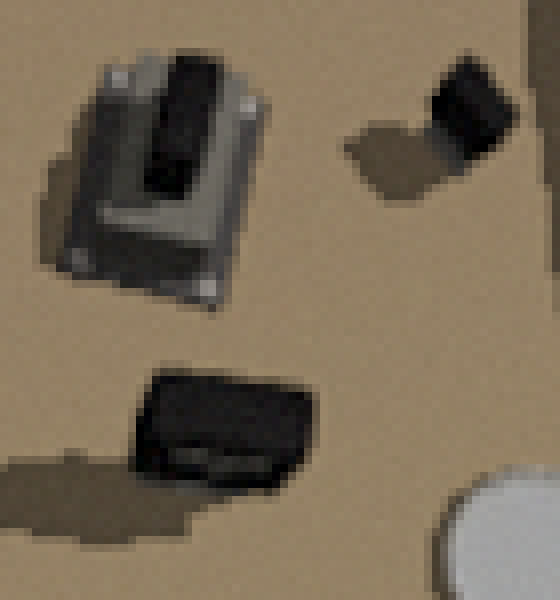

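View pics/t_b.png

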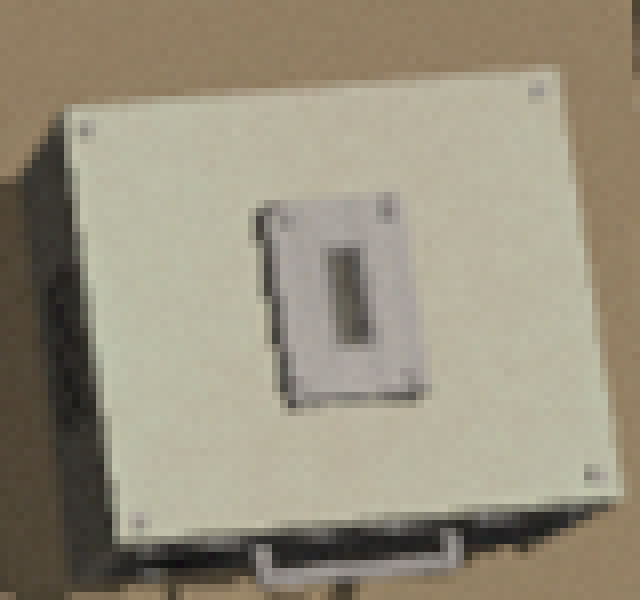

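View pics/t_a.png

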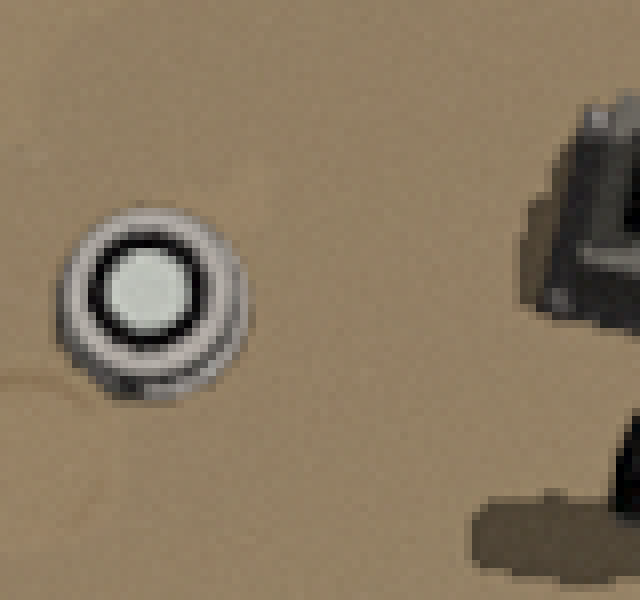

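The scene crop confirms the choice: the middle-sized probe stands in the grey rest. The small one on the right behind it and the large one with the grey display stand on the bench. Now measuring.

Run:
```python
import numpy as np,cv2
from h import *
t=np.load('pics/top0.npy').astype(int);s=np.load('pics/scene0.npy').astype(int)
for n in P: print(n,'cam',-np.array(P[n]['R']).T@np.array(P[n]['t']))
def comp(m,pt,name):
    n,l,st,c=cv2.connectedComponentsWithStats(m.astype(np.uint8))
    d=[ (np.hypot(*(c[i]-pt)),i) for i in range(1,n) if st[i,4]>12]
    i=min(d)[1]; cc=max(cv2.findContours((l==i).astype(np.uint8),0,1)[0],key=cv2.contourArea)
    print(name,'cent',c[i].round(2),'area',st[i,4],'bbox',st[i,:4],'minrect',[np.round(a,2).tolist() if not np.isscalar(a) else round(a,1) for a in cv2.minAreaRect(cc)]); return c[i],(l==i)
L=lambda im:im.sum(2)/3
# lamp white
cl,_=comp((L(t)>180),(243,216),'lamp top'); cs,_=comp((L(s)>170),(244,264),'lamp scene')
print('lamp plane',plane('top',[cl],.03),plane('scene',[cs],.03),tri(cs,cl))
# slot
m=(L(t)<150)
ct,_=comp(m&(np.indices(m.shape)[0]<196)&(np.indices(m.shape)[1]>393)&(np.indices(m.shape)[1]<404),(399,187),'slot top')
print(plane('top',[ct],.098))
ct,ms=comp((L(s)<130)&(np.indices(L(s).shape)[0]<158)&(np.indices(L(s).shape)[0]>150),(333,155),'slot scene')
print(plane('scene',[ct],.098))
# handle
for n,im,pt in(('top',t,(308,202)),('scene',s,(287,195))):
    c,m=comp(L(im)<35,pt,'handle '+n)
    for row in np.unique(np.where(m)[0]):
        x=np.where(m[row])[0]; print(row,x.min(),x.max(),end='; ')
    print()
print(s[148:162,318:352].sum(2)//3)
print(t[178:196,388:410].sum(2)//3)
```

```text
scene cam [0.00374378 0.49355895 0.58551393]
top cam [0.24777354 0.02060214 1.24146881]
lamp top cent [242.98 215.75] area 56 bbox [239 212   9   8] minrect [[243.0, 215.5], [7.0, 8.0], 90.0]
lamp scene cent [242.88 262.99] area 88 bbox [237 259  13   9] minrect [[243.0, 263.0], [8.0, 12.0], 90.0]
lamp plane [[0.45323374 0.11004546 0.03      ]] [[0.45225054 0.10918128 0.03      ]] (array([0.45270025, 0.10961947, 0.03015927]), np.float64(0.0012883833792850007))
slot top cent [398.18 186.57] area 77 bbox [395 180   7  14] minrect [[398.19, 186.54], [13.52, 5.46], 82.9]
[[ 0.52753748 -0.27770973  0.098     ]]
slot scene cent [242.73 153.4 ] area 192 bbox [223 151  40   7] minrect [[242.5, 154.0], [6.0, 39.0], 90.0]
[[ 0.69796708 -0.12123546  0.098     ]]
handle top cent [307.   200.69] area 107 bbox [303 192   9  18] minrect [[306.97, 200.62], [6.06, 17.71], 14.0]
192 307 309; 193 307 311; 194 306 311; 195 306 311; 196 306 311; 197 305 311; 198 305 310; 199 305 310; 200 304 310; 201 304 310; 202 304 309; 203 304 309; 204 303 309; 205 303 309; 206 303 308; 207 303 308; 208 303 308; 209 3
[... 3460 characters left out ...]
2  84  95 142 164 165 165 163
  164 169 176 177]
 [141  82 138 166 165 163 162 162 137 101  92  84  91 139 164 169 165 162
  161 168 175 173]
 [145  80 128 167 161 164 162 166 144 107  93  78  75 128 158 164 165 163
  162 167 173 173]
 [145  67 121 167 162 164 162 164 149 111  92  77  78 120 152 165 166 164
  162 169 173 175]
 [145  65 120 166 164 166 162 163 151 121 103  94  99 129 153 165 168 166
  162 168 174 173]
 [165 113 111 158 167 166 165 164 156 148 144 147 144 148 159 164 165 164
  163 165 168 173]
 [181 136  90 142 168 163 166 166 161 165 169 166 166 163 163 166 165 165
  163 162 170 175]
 [181 138  79 138 167 165 164 163 162 165 167 166 165 160 162 165 167 165
  162 160 169 175]]
```

Run:
```python
import numpy as np,cv2
from h import *
t=np.load('pics/top0.npy').astype(int);s=np.load('pics/scene0.npy').astype(int)
L=lambda im:im.sum(2)/3
print('grip',plane('top',[(307,200.65)],.102),plane('scene',[(286.3,195.6)],.102),tri((286.3,195.6),(307,200.65)))
# handle model projections of center with yaw: top long edge direction
a=plane('top',[(309,192.5),(305.8,208.8)],.134)
# left edge/right edge lines in silhouettes
w=np.clip(165-L(t),0,90)[179:195,394:403]*1.
v,u=np.mgrid[179:195,394:403]
W=plane('top',np.c_[u.ravel(),v.ravel()],.098);ww=w.ravel();ww[ww<15]=0
c=(W*ww[:,None]).sum(0)/ww.sum();C=np.cov((W[:,:2]).T,aweights=ww);e=np.linalg.eigh(C);print('slot top',c,np.degrees(np.arctan2(*e[1][::-1,1])),np.sqrt(e[0]*12))
m=np.zeros(s.shape[:2]);
v,u=np.mgrid[152:158,326:339]
w=np.clip(170-L(s),0,90)[152:158,326:339].copy()
W=plane('scene',np.c_[u.ravel(),v.ravel()],.098);ww=w.ravel();ww[ww<8]=0
c=(W*ww[:,None]).sum(0)/ww.sum();C=np.cov((W[:,:2]).T,aweights=ww);e=np.linalg.eigh(C);print('slot scene',c,np.degrees(np.arctan2(*e[1][::-1,1])),np.sqrt(e[0]*12))
# box corners from t_b crop (8x, origin 355,150)
q=np.array([(66,107),(560,67),(622,497),(118,545)])/8+[355,150]-.5
X=plane('top',q,.09);print('box',X.round(4).tolist(),X.mean(0)); 
for i,j in((3,0),(2,1),(1,0),(2,3)):
    d=X[j]-X[i];print(np.degrees(np.arctan2(d[1],d[0])),np.linalg.norm(d))
q=np.array([(268,203),(398,196),(424,385),(293,398)])/8+[355,150]-.5
X=plane('top',q,.098);print('bezel',X.mean(0),[np.linalg.norm(X[i]-X[i-1]) for i in range(4)])
q=np.array([(532,70),(638,108),(600,137),(494,103)])/5+[220,135]-.5
X=plane('scene',q,.098);print('bezel s',X.mean(0),[np.linalg.norm(X[i]-X[i-1]) for i in range(4)])
# rest base corners t_c
q=np.array([(110,70),(265,98),(222,305),(62,268)])/8+[285,185]-.5
X=plane('top',q,.008);print('restbase',X.mean(0))
for i,j in((3,0),(2,1),(1,0),(2,3)):
    d=X[j]-X[i];print(np.degrees(np.arctan2(d[1],d[0])),np.linalg.norm(d))
# handle: fit silhouette by side-edge lines (rows 194-208)
m=L(t)<35
rows=np.arange(196,207);lf=[];rt=[]
for y in rows:
    x=np.where(m[y,300:315])[0]+300;lf.append(x.min()-.5);rt.append(x.max()+.5)
pl,pr=np.polyfit(rows,lf,1),np.polyfit(rows,rt,1);print(pl,pr)
for p,z in((pl,.134),(pr,.134),(pl,.07),(pr,.07)):
    A=plane('top',[(np.polyval(p,196),196),(np.polyval(p,206),206)],z);d=A[0]-A[1];print(z,np.degrees(np.arctan2(d[1],d[0])),A.mean(0))
```

```text
grip [[ 0.48350409 -0.05031264  0.102     ]] [[ 0.48171893 -0.05005162  0.102     ]] (array([ 0.48315666, -0.05073495,  0.10114144]), np.float64(0.0012723541491799896))
slot top [ 0.52765097 -0.27786864  0.098     ] -173.0494174139054 [0.01180582 0.03202918]
slot scene [ 0.52587621 -0.2766638   0.098     ] -173.52107362113972 [0.01450526 0.03031972]
box [[0.5882, -0.1905, 0.09], [0.607, -0.3491, 0.09], [0.4681, -0.3643, 0.09], [0.4481, -0.206, 0.09]] [ 0.52786227 -0.27750619  0.09      ]
6.311700963840316 0.1409145818370845
6.243274489148999 0.1397297839480426
96.791583525927 0.15969167239786985
97.21761035079228 0.15953913786814825
bezel [ 0.52800175 -0.27656021  0.098     ] [np.float64(0.06257559854722669), np.float64(0.041340270466541026), np.float64(0.06081154552158146), np.float64(0.04148457625530122)]
bezel s [ 0.52561253 -0.27599587  0.098     ] [np.float64(0.044161879390139866), np.float64(0.06516237751284168), np.float64(0.039053512665713094), np.float64(0.06115416935578392)]
restbase [ 0.4840347  -0.05149684  0.008     ]
-12.012913152161103 0.0688043421305803
-10.640441021303447 0.07136820639527851
81.3850762854016 0.052439091594120885
78.58565489414596 0.054059250615481426
[-2.81818182e-01  3.60327273e+02] [-2.63636364e-01  3.63127273e+02]
0.134 -14.249206456077156 [ 0.47580384 -0.04042182  0.134     ]
0.134 -13.45142669487451 [ 0.47630041 -0.05583523  0.134     ]
0.07 -14.249206456077145 [ 0.48898158 -0.04394836  0.07      ]
0.07 -13.451426694874533 [ 0.48950685 -0.0602525   0.07      ]
```

Run:
```python
import numpy as np,cv2
from h import *
# large: top-face far corners in top crop t_c (155,370),(315,388); near corners (140,440)?,(310,430) ; scene s_a top left(485,250), top (545,210),(597,220)
g=lambda p:np.array(p)/8+[285,185]-.5
k=lambda p:np.array(p)/5+[220,135]-.5
print('L far corners', tri(k((597,222)),g((315,390))), tri(k((548,212)),g((160,370))))
print('L corner near +y', tri(k((487,248)),g((140,445))))
print('S corners', tri(k((465,222)),g((515,112))),tri(k((418,220)),g((430,105))),tri(k((440,218)),g((466,58))))
print('L base', plane('scene',[k((480,580)),k((545,550))],0), 'S base',plane('scene',[k((418,388)),k((455,385))],0))
```

```text
L far corners (array([ 0.38819236, -0.0900963 ,  0.16845819]), np.float64(0.01575635862009327)) (array([ 0.38615854, -0.04606279,  0.1938313 ]), np.float64(0.022478941973159677))
L corner near +y (array([ 0.38150041, -0.03228435,  0.18216823]), np.float64(0.012780818271023115))
S corners (array([ 0.49380031, -0.15500916,  0.09341315]), np.float64(0.000672269064197734)) (array([ 0.49472539, -0.12524002,  0.10651112]), np.float64(0.005033784370924956)) (array([ 0.50510988, -0.14188724,  0.09764867]), np.float64(0.01102417420227529))
L base [[ 0.39084354 -0.0489881   0.        ]
 [ 0.38249906 -0.08494389  0.        ]] S base [[ 0.50315666 -0.13929896  0.        ]
 [ 0.49155159 -0.15406949  0.        ]]
```

```bash
cat >> h.py <<'E'
from scipy.spatial.transform import Rotation as Ro
def plan(tgt,yaw=None):
    from plant import r
    s=r.state();w,x,y,z=s['tcp_rot'];R=Ro.from_quat([x,y,z,w]).as_matrix()
    p=np.array(s['tool_pos']);d=R.T@(np.array(tgt)-p)/.03
    cy=np.degrees(np.arctan2(R[1,0],R[0,0]))
    tilt=np.degrees(np.arccos(-R[2,2]))
    trn=0 if yaw is None else -((yaw-cy+90)%180-90)/5
    print('t',round(s['time'],2),'pos',p.round(4),'yaw',round(cy,2),'tilt',round(tilt,2),'F',np.round(s['wrist_force'],1),'M',np.round(s['moment'],2),'open',round(s['grip_width'],3),'q6',round(s['q'][5],2))
    print('shift',d.round(3),'turn',round(trn,3))
E
python3 -c "
from h import *
plan([.483,-.0505,.25],-11.5)"
```

```text
t 0.1 pos [ 0.1317 -0.5335  0.2179] yaw 13.85 tilt 0.09 F [ 0.4  0.2 -1.2] M [-0.02 -0.03  0.  ] open 1.002 q6 -0.2
shift [ 15.225 -12.829  -1.044] turn 5.071
```

```bash
python3 -m pendant '[0.5,-0.4,-1,0, 1.3,-1.1,-1.8,0.3, 2.2,-1.9,-2,0.8, 3.1,-2.6,-2,1.3, 4,-3.4,-2,1.8, 4.9,-4.1,-2,2.3, 5.8,-4.9,-2,2.8, 6.7,-5.6,-2,3.3, 7.6,-6.4,-2,3.8, 8.5,-7.1,-2,4.3]' 0.55; python3 -c "
from h import *
plan([.483,-.0505,.27],-11.5)"
```

```text
time: 0.93
tool_pos: [0.3287, -0.2637, 0.2781]
tcp_rot: [-0.001, 0.998, -0.068, -0.0]
wrist_force: [0.9, -0.2, -0.3]
grip_width: 0.454
t 0.93 pos [ 0.3287 -0.2637  0.2781] yaw -7.78 tilt 0.12 F [ 0.9 -0.2 -0.3] M [-0.05 -0.01 -0.03] open 0.454 q6 0.76
shift [ 4.135 -7.738  0.284] turn 0.743
```

```bash
python3 -m pendant '[0.5,-1,0.3,0.1, 1,-1.9,0.3,0.2, 1.5,-2.8,0.3,0.3, 2,-3.7,0.3,0.4, 2.5,-4.6,0.3,0.5, 3,-5.5,0.3,0.6, 3.5,-6.5,0.3,0.7, 4,-7.4,0.3,0.74, 4.13,-7.74,0.3,0.74, 4.13,-7.74,0.3,0.74]'; python3 -c "
from h import *
plan([.483,-.0505,.27],-11.5)
for n in P:
    im=cams.read_camera(n);np.save(f'pics/{n}1.npy',im)
    cv2.imwrite(f'pics/{n}1.png',cv2.resize(im[:,:,::-1],(800,600),interpolation=cv2.INTER_CUBIC))
"
```

```text
time: 1.77
tool_pos: [0.4834, -0.0483, 0.269]
tcp_rot: [-0.001, 0.995, -0.098, -0.001]
wrist_force: [-0.8, -0.0, 0.2]
grip_width: 0.453
t 1.77 pos [ 0.4834 -0.0483  0.269 ] yaw -11.26 tilt 0.19 F [-0.8 -0.   0.2] M [-0.01  0.01 -0.04] open 0.453 q6 1.44
shift [ 0.001  0.073 -0.034] turn 0.047
```

View pics/scene1.png

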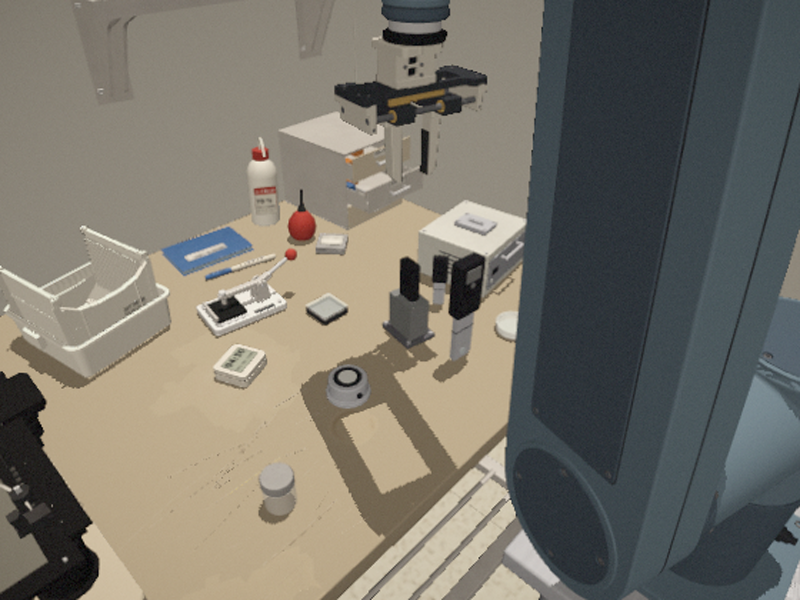

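View pics/top1.png

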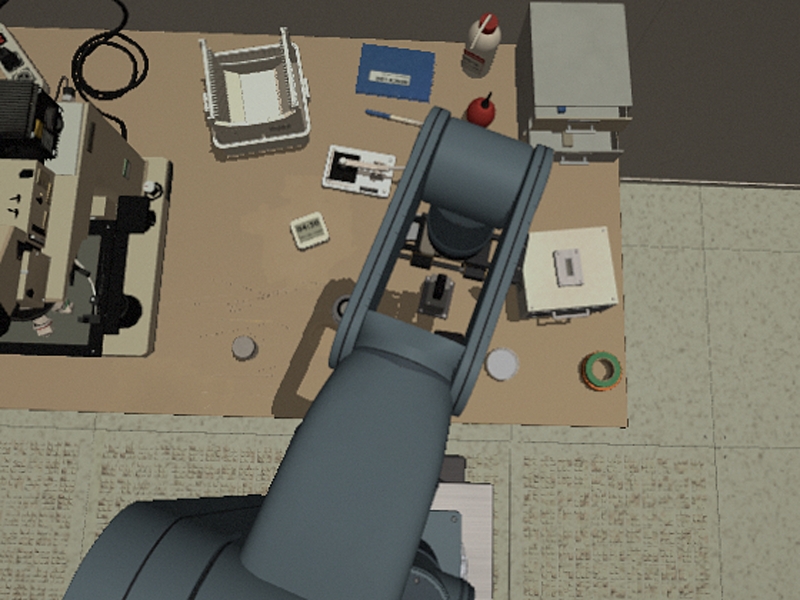

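Scene view: the gripper's open jaws are above the rest probe (handle at (408,280)), and the wide body bar runs along the jaw direction, so it clears the large probe. Descending to just above the handle for a check.

```bash
python3 -m pendant '[0,0.07,0.5,0.05, 0,0.07,1.2,0.05, 0,0.07,1.9,0.05, 0,0.07,2.6,0.05, 0,0.07,3.2,0.05, 0,0.07,3.7,0.05, 0,0.07,4,0.05, 0,0.07,4,0.05]'; python3 -c "
from h import *
plan([.483,-.0505,.091],-11.5)
im=cams.read_camera('scene')
cv2.imwrite('pics/s2.png',cv2.resize(im[100:240,200:360,::-1],(800,700)[:2],interpolation=cv2.INTER_CUBIC)[:600])
"
```

```text
time: 2.53
tool_pos: [0.4798, -0.0533, 0.1474]
tcp_rot: [-0.001, 0.995, -0.102, -0.003]
wrist_force: [-1.6, 0.1, 0.7]
grip_width: 0.451
t 2.53 pos [ 0.4798 -0.0533  0.1474] yaw -11.77 tilt 0.35 F [-1.6  0.1  0.7] M [ 0.03 -0.01  0.01] open 0.451 q6 1.43
shift [ 0.095 -0.111  1.88 ] turn -0.053
```

View pics/s2.png

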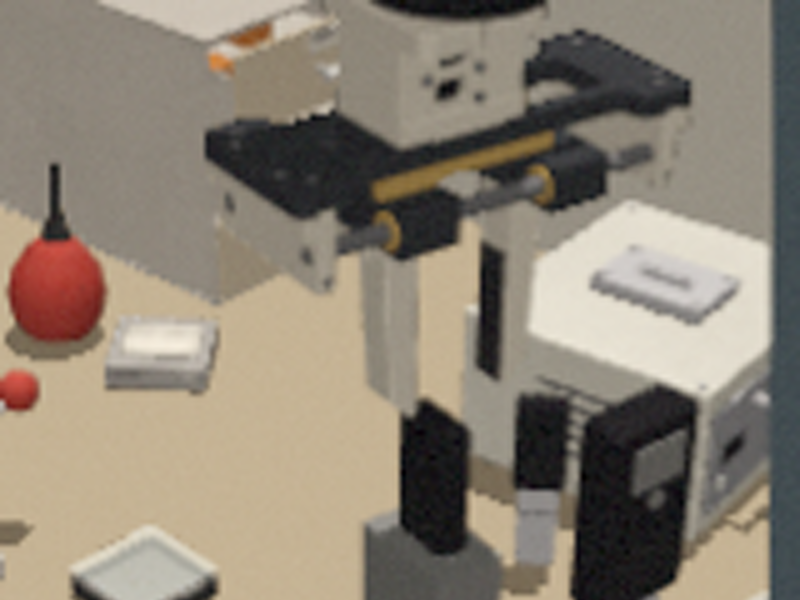

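The jaws straddle the handle (finger tips at about (390,400) and (520,380), handle top at (435,410) in the crop). Descending and closing.

```bash
python3 -m pendant '[0.09,-0.1,0.3,0, 0.09,-0.1,0.7,0, 0.09,-0.1,1.1,0, 0.09,-0.1,1.5,0, 0.09,-0.1,1.8,0, 0.09,-0.1,1.88,0, 0.09,-0.1,1.88,0, 0.09,-0.1,1.88,0]'; python3 -c "
from h import *
plan([.483,-.0505,.091],-11.5)"
```

```text
time: 3.25
tool_pos: [0.4843, -0.051, 0.0927]
tcp_rot: [-0.001, 0.995, -0.102, -0.001]
wrist_force: [-0.6, -0.1, 0.3]
grip_width: 0.447
t 3.25 pos [ 0.4843 -0.051   0.0927] yaw -11.75 tilt 0.19 F [-0.6 -0.1  0.3] M [0.02 0.   0.02] open 0.447 q6 1.44
shift [-0.046 -0.008  0.058] turn -0.05
```

```bash
python3 -m pendant '[-0.04,0,0.05,0, -0.04,0,0.05,0, -0.04,0,0.05,0, -0.04,0,0.05,0, -0.04,0,0.05,0, -0.04,0,0.05,0, -0.04,0,0.05,0, -0.04,0,0.05,0]' 1; python3 -c "
from h import *
plan([.483,-.0505,.091],-11.5)"
```

```text
time: 3.92
tool_pos: [0.4833, -0.0508, 0.0915]
tcp_rot: [-0.001, 0.995, -0.102, -0.001]
wrist_force: [-0.9, 0.1, 1.9]
grip_width: 0.173
t 3.92 pos [ 0.4833 -0.0508  0.0915] yaw -11.74 tilt 0.16 F [-0.9  0.1  1.9] M [ 0.12  0.04 -0.01] open 0.173 q6 1.44
shift [-0.011 -0.008  0.015] turn -0.049
```

Gripped (0.173 × 93 = 16.1 mm, matches the handle). Lift.

```bash
python3 -m pendant '[0,0,-0.15,0, 0,0,-0.4,0, 0,0,-0.8,0, 0,0,-1.2,0, 0,0,-1.6,0, 0,0,-2.1,0, 0,0,-2.6,0, 0,0,-3.1,0, 0,0,-3.4,0, 0,0,-3.4,0]'; python3 -c "
from h import *
plan([.4525,.1095,.1865],0)
for n in P:
    im=cams.read_camera(n);np.save(f'pics/{n}3.npy',im)
    cv2.imwrite(f'pics/{n}3.png',cv2.resize(im[100:240,200:360,::-1],(640,560),interpolation=cv2.INTER_CUBIC))
"
```

```text
time: 4.75
tool_pos: [0.4848, -0.0514, 0.1958]
tcp_rot: [-0.0, 0.995, -0.102, 0.001]
wrist_force: [1.0, 0.5, -0.9]
grip_width: 0.169
t 4.75 pos [ 0.4848 -0.0514  0.1958] yaw -11.74 tilt 0.1 F [ 1.   0.5 -0.9] M [ 0.07 -0.02  0.02] open 0.169 q6 1.44
shift [-2.145 -5.031  0.31 ] turn -2.348
```

View pics/scene3.png

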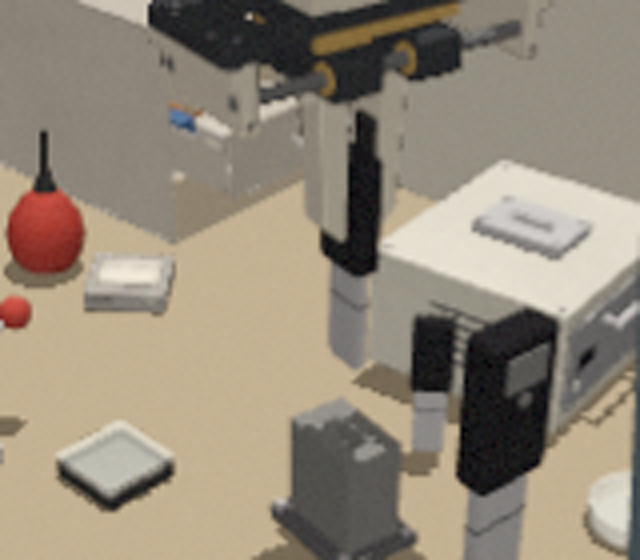

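The probe hangs free and upright below the jaws (blade end at (350,363), depth line at (348,303) in the crop). Checking the tip against prediction.

Run:
```python
from h import *
yaw=np.radians(-11.7);ex=np.array([np.cos(yaw),np.sin(yaw),0]);ey=np.array([-ex[1],ex[0],0])
tip=np.array([.4848,-.0514,.1143])
pts=[tip]+[tip+a*.013*ex+b*.003*ey+[0,0,.04] for a in(-1,1) for b in(-1,1)]+[tip+a*.011*ex+b*.002*ey for a in(-1,1) for b in(-1,1)]
print((proj('scene',pts)).round(1).tolist())
s=np.load('pics/scene3.npy').astype(int)
print((s[165:195,278:298].sum(2)//3))
```

```text
[[285.8, 190.1], [291.1, 176.3], [288.8, 177.1], [283.8, 171.0], [281.5, 171.9], [289.6, 192.1], [288.1, 192.7], [283.6, 187.5], [282.1, 188.1]]
[[173 173 173 166 134  57  28  17   7  23  22  20  21  15  13  19  87 142
  144 142]
 [174 171 174 170 149 103  80  34  28  23  22  25  24  25  19  21  89 143
  145 143]
 [174 173 174 170 150 115 113  96  50  27  18  20  29  18  17  43 102 149
  146 146]
 [171 173 174 168 147 117 121 113 105  73  30  26  24  51  95 120 135 143
  145 144]
 [173 172 173 168 144 118 119 118 113 110 100  90 105 125 144 142 144 148
  145 145]
 [173 173 173 167 141 116 118 118 117 118 118 119 130 140 157 142 141 146
  145 146]
 [174 172 173 168 140 117 116 116 118 115 121 123 130 144 161 147 146 144
  144 147]
 [174 173 173 166 128  99 112 119 117 120 119 124 130 143 159 147 146 146
  146 144]
 [172 175 173 166 137 102  94 109 116 118 120 124 130 142 159 145 147 146
  146 148]
 [172 172 172 168 140 115 106  96 105 118 120 124 129 135 145 147 145 143
  147 146]
 [172 174 174 168 141 119 116 107  98 101 115 121 129 132 137 148 147 145
  144 147]
 [174 174 172 167 14
[... 895 characters left out ...]
 145 144
  147 147]
 [172 172 175 173 158 118 118 116 115 116 122 126 133 144 148 147 145 145
  147 147]
 [174 173 173 172 166 139 115 117 112 118 120 125 133 140 144 148 146 145
  145 144]
 [173 172 176 174 171 164 148 124 117 119 119 126 134 144 148 148 147 146
  146 143]
 [173 173 174 175 175 172 169 158 128 117 120 127 134 152 169 156 133 138
  144 144]
 [172 173 174 175 174 172 173 172 160 133 119 129 145 166 162 120 112 111
  114 130]
 [173 173 171 172 174 174 174 173 172 163 150 154 157 125 119 102 102 103
   98 101]
 [173 172 174 174 173 172 174 173 175 173 168 161 119 102 103  99 103 103
  100  99]
 [173 172 172 174 174 173 173 173 172 174 166 119 103 104 102 100 102 102
  100 103]]
```

Predicted and seen depth line/tip agree within about 1 px. Now move over the lamp, staying high.

```bash
python3 -m pendant '[-0.1,-0.3,0,0, -0.3,-0.8,0,0, -0.6,-1.4,0,0, -0.9,-2.1,0,0, -1.2,-2.8,0,0, -1.5,-3.5,0,0, -1.8,-4.2,0,0, -2,-4.7,0,0, -2.1,-5,0,0, -2.1,-5,0,0]'; python3 -c "
from h import *
plan([.4527,.1096,.1365])"
```

```text
time: 5.68
tool_pos: [0.4512, 0.1106, 0.193]
tcp_rot: [-0.001, 0.995, -0.101, -0.002]
wrist_force: [-0.2, -0.0, -0.1]
grip_width: 0.167
t 5.68 pos [0.4512 0.1106 0.193 ] yaw -11.61 tilt 0.25 F [-0.2 -0.  -0.1] M [ 0.04 -0.03  0.01] open 0.167 q6 1.77
shift [0.064 0.026 1.883] turn 0
```

```bash
python3 -m pendant '[0,0,0.3,0, 0.04,0,0.7,0, 0.06,0.03,1.1,0, 0.06,0.03,1.4,0, 0.06,0.03,1.7,0, 0.06,0.03,1.8,0, 0.06,0.03,1.8,0, 0.06,0.03,1.8,0]'; python3 -c "
from h import *
plan([.4527,.1096,.1365])
for n in P:
    im=cams.read_camera(n);np.save(f'pics/{n}4.npy',im)
    a=im[180:300,190:310] if n=='scene' else im[150:270,200:320]
    cv2.imwrite(f'pics/{n}4.png',cv2.resize(a[:,:,::-1],(600,600),interpolation=cv2.INTER_CUBIC))
"
```

```text
time: 6.35
tool_pos: [0.4527, 0.1093, 0.139]
tcp_rot: [-0.001, 0.995, -0.101, -0.002]
wrist_force: [-0.1, 0.9, -0.8]
grip_width: 0.166
t 6.35 pos [0.4527 0.1093 0.139 ] yaw -11.63 tilt 0.25 F [-0.1  0.9 -0.8] M [ 0.04 -0.06  0.03] open 0.166 q6 1.77
shift [-0.003 -0.01   0.083] turn 0
```

View pics/scene4.png

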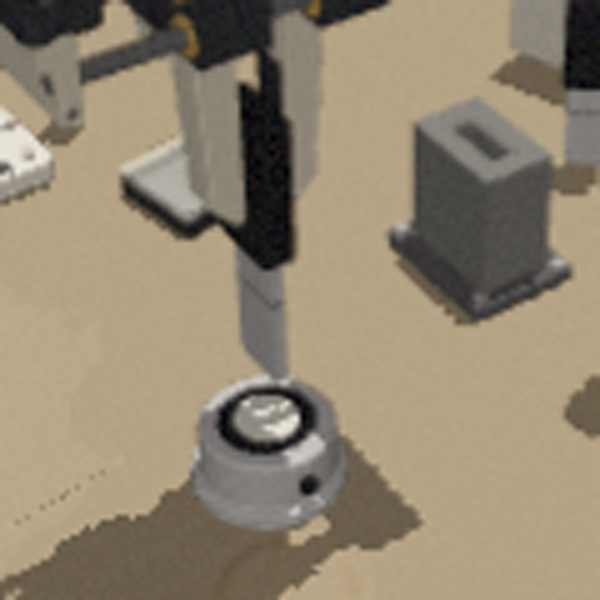

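View pics/top4.png

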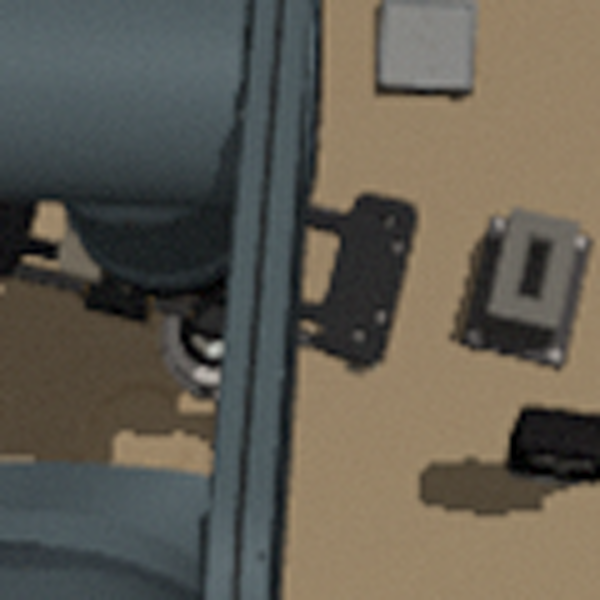

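The blade end (crop (268,370)) is above the window's centre (267,415). Checking the numbers while holding.

Run:
```python
from h import *
yaw=np.radians(-11.6);ex=np.array([np.cos(yaw),np.sin(yaw),0]);ey=np.array([-ex[1],ex[0],0])
for tz in(.0575,):
  tip=np.array([.4527,.1093,tz])
  pts=[tip]+[tip+a*.011*ex+b*.002*ey for a in(-1,1) for b in(-1,1)]+[tip+a*.013*ex+b*.003*ey+[0,0,.04] for a in(-1,1) for b in(-1,1)]
  print((proj('scene',pts)).round(1).tolist())
s=np.load('pics/scene4.npy').astype(int)
print((s[234:262,234:252].sum(2)//3))
```

```text
[[242.1, 252.7], [245.9, 255.4], [244.1, 256.2], [240.1, 249.2], [238.3, 250.0], [246.1, 240.0], [243.4, 241.2], [239.1, 232.8], [236.4, 233.9]]
[[160 159 153 120 106 109 107 104  98 100 107 114 135 159 160 160 159 159]
 [160 159 153 124 100 107 105 104 110 109 114 120 133 158 159 157 159 159]
 [159 158 157 129 102  90 107 103 111 106 115 119 133 161 160 161 160 159]
 [159 158 155 138 106  97  91 102 110 110 117 120 131 154 159 158 159 159]
 [159 159 157 139 106 105  97  92 105 108 116 121 127 152 158 158 159 158]
 [159 161 157 138 106 105 104  98  94 107 112 119 130 152 159 159 160 159]
 [159 159 159 145 106 106 106 107 100  91 107  94 111 146 159 159 158 160]
 [158 159 159 149 106 108 107 106 107 102  88  97 122 152 161 160 159 159]
 [160 160 159 150 108 107 107 106 107 106 110 113 124 145 158 159 159 158]
 [159 159 158 150 105 108 106 104 109 110 115 118 124 144 160 158 159 161]
 [158 159 157 151 107 105 105 103 103 107 111 116 122 144 159 159 160 158]
 [160 161 158 151 114 104 106 104 106 108 109 117 124 145 160 160 160 158]
 [160 159 158 151 116 105 103 104 106 106 110 118 125 1
[... 445 characters left out ...]
119 139 158 159 158 161]
 [159 159 160 158 157 159 159 150 124 106 108 118 118 133 158 161 160 159]
 [160 159 159 161 161 161 159 159 149 125 108 112 117 132 160 156 160 158]
 [158 159 157 160 156 158 176 185 186 186 125 113 126 154 162 150 159 159]
 [159 156 151 180 192 189 191 191 186 168 149 140 182 175 126 127 136 150]
 [161 177 192 192 186 137 116 105 100  82  81  71 102 106  97 102 119 120]
 [191 191 186 136  97  62  43  36  34  27  24  26  25  28  48  58  91 115]
 [189 161 111  59  31  77 129 113 126 126 127 122  94  42  15  20  45  80]
 [158  70  44  50 140 198 137 134 137 135 136 136 161 195  86   4  27  48]
 [ 74  25  26  77 138 155 136 136 136 165 199 165 202 155 120  68  21  17]]
```

```bash
python3 -m pendant '[0,0,0.08,0, 0,0,0.08,0, 0,0,0.08,0, 0,0,0.08,0, 0,0,0.08,0, 0,0,0.08,0]'; python3 -c "
from h import *
plan([.4527,.1096,.1365])"
```

```text
time: 6.95
tool_pos: [0.4531, 0.1094, 0.1372]
tcp_rot: [-0.001, 0.995, -0.101, -0.001]
wrist_force: [0.3, 0.3, -0.6]
grip_width: 0.169
t 6.95 pos [0.4531 0.1094 0.1372] yaw -11.61 tilt 0.19 F [ 0.3  0.3 -0.6] M [ 0.02  0.   -0.  ] open 0.169 q6 1.77
shift [-0.014 -0.003  0.023] turn 0
```

Tip ≈ 25–26 mm over the window, within ~0.5 mm of its middle. Hold for over 2 s.

```bash
Z='' ; python3 -m pendant '[0,0,0,0, 0,0,0,0, 0,0,0,0, 0,0,0,0, 0,0,0,0, 0,0,0,0, 0,0,0,0, 0,0,0,0, 0,0,0,0, 0,0,0,0]'
python3 -m pendant '[0,0,0,0, 0,0,0,0, 0,0,0,0, 0,0,0,0, 0,0,0,0, 0,0,0,0, 0,0,0,0, 0,0,0,0, 0,0,0,0, 0,0,0,0]'
python3 -m pendant '[0,0,0,0, 0,0,0,0, 0,0,0,0, 0,0,0,0, 0,0,0,0, 0,0,0,0, 0,0,0,0, 0,0,0,0, 0,0,0,0, 0,0,0,0]'
python3 -m pendant '[0,0,0,0, 0,0,0,0, 0,0,0,0, 0,0,0,0, 0,0,0,0, 0,0,0,0, 0,0,0,0, 0,0,0,0, 0,0,0,0, 0,0,0,0]'
python3 -c "
from h import *
plan([.4527,.1096,.1365])
im=cams.read_camera('scene');np.save('pics/scene5.npy',im);s=im.astype(int);print(s[246:258,234:250].sum(2)//3)"
```

```text
time: 7.78
tool_pos: [0.4531, 0.1095, 0.1372]
tcp_rot: [-0.001, 0.995, -0.101, -0.001]
wrist_force: [-0.9, -0.1, -0.4]
grip_width: 0.17
time: 8.62
tool_pos: [0.4531, 0.1094, 0.1372]
tcp_rot: [-0.001, 0.995, -0.101, -0.001]
wrist_force: [0.0, 0.5, -1.3]
grip_width: 0.168
time: 9.45
tool_pos: [0.4531, 0.1094, 0.1372]
tcp_rot: [-0.001, 0.995, -0.101, -0.001]
wrist_force: [0.2, -0.2, -0.9]
grip_width: 0.171
time: 10.28
tool_pos: [0.4531, 0.1095, 0.1372]
tcp_rot: [-0.001, 0.995, -0.101, -0.001]
wrist_force: [-0.3, 0.5, -0.2]
grip_width: 0.173
t 10.28 pos [0.4531 0.1095 0.1372] yaw -11.61 tilt 0.19 F [-0.3  0.5 -0.2] M [0.06 0.02 0.  ] open 0.173 q6 1.77
shift [-0.015 -0.002  0.024] turn 0
[[158 159 160 151 106 108 107 105 104 107 114 115 127 153 159 159]
 [159 159 159 151 105 106 106 104 105 108 112 117 126 146 157 160]
 [159 159 157 151 116 103 105 104 107 106 110 117 124 145 159 161]
 [159 159 159 155 127 105 106 106 106 106 113 115 122 147 160 159]
 [160 162 160 158 147 105 104 107 104 106 110 116 123 145 161 161]
 [161 160 160 160 154 122 106 103 107 108 111 117 123 146 160 159]
 [160 158 159 159 157 152 126 105 105 109 110 119 122 147 158 156]
 [158 160 159 160 158 158 152 126 106 105 112 116 123 145 159 160]
 [160 158 159 159 157 159 159 150 126 105 111 116 122 138 159 158]
 [159 158 160 160 158 155 178 184 171 141 109 118 126 156 162 149]
 [158 156 154 178 191 189 191 191 184 150 114 126 160 176 127 129]
 [162 178 192 192 187 140 116 105  99  76  59  69  85 104  97 104]]
```

Held still for 3.3 s. Lift and travel toward the slot.

```bash
python3 -m pendant '[0,0,-0.4,0, 0,0,-1,0, 0,0,-1.7,0, 0,0,-2.4,0, 0,0,-3,0, 0,0,-3.5,0, 0,0,-3.8,0, 0,0,-3.8,0]';python3 -c "
from h import *
plan([.527,-.277,.245],6.6)"
```

```text
time: 11.0
tool_pos: [0.4545, 0.1092, 0.2531]
tcp_rot: [-0.001, 0.995, -0.101, 0.001]
wrist_force: [-0.1, -0.3, -1.2]
grip_width: 0.172
t 11.0 pos [0.4545 0.1092 0.2531] yaw -11.61 tilt 0.14 F [-0.1 -0.3 -1.2] M [0.06 0.01 0.02] open 0.172 q6 1.77
shift [ 4.957 12.125  0.246] turn -3.641
```

```bash
python3 -m pendant '[0.1,0.3,0,0, 0.4,0.9,0,-0.2, 0.7,1.7,0,-0.5, 1,2.5,0,-0.8, 1.3,3.3,0,-1.1, 1.6,4.1,0,-1.4, 2,4.9,0,-1.7, 2.3,5.7,0,-2, 2.6,6.5,0,-2.2, 3,7.3,0,-2.5]';python3 -c "
from h import *
plan([.527,-.277,.245],6.6)"
```

```text
time: 11.83
tool_pos: [0.4975, -0.125, 0.2511]
tcp_rot: [-0.002, 1.0, 0.008, -0.001]
wrist_force: [0.1, 0.7, -0.9]
grip_width: 0.171
t 11.83 pos [ 0.4975 -0.125   0.2511] yaw 0.93 tilt 0.19 F [ 0.1  0.7 -0.9] M [ 0.01 -0.02  0.03] open 0.171 q6 1.09
shift [0.901 5.082 0.187] turn -1.135
```

```bash
python3 -m pendant '[0.15,0.8,0,-0.2, 0.3,1.6,0,-0.4, 0.45,2.5,0,-0.6, 0.6,3.3,0,-0.8, 0.7,4.1,0.2,-1, 0.85,4.7,0.2,-1.13, 0.9,5.08,0.2,-1.13, 0.9,5.08,0.2,-1.13, 0.9,5.08,0.2,-1.13]';python3 -c "
from h import *
plan([.527,-.277,.205],6.6)"
```

```text
time: 12.58
tool_pos: [0.5263, -0.277, 0.2436]
tcp_rot: [-0.002, 0.998, 0.057, -0.001]
wrist_force: [-0.3, 0.5, -0.5]
grip_width: 0.17
t 12.58 pos [ 0.5263 -0.277   0.2436] yaw 6.5 tilt 0.31 F [-0.3  0.5 -0.5] M [-0.01  0.   -0.01] open 0.17 q6 0.78
shift [0.025 0.01  1.285] turn -0.02
```

```bash
python3 -m pendant '[0.02,0,0.4,0, 0.02,0,0.8,0, 0.02,0,1.2,0, 0.02,0,1.5,0, 0.02,0,1.7,0, 0.02,0,1.7,0, 0.02,0,1.7,0]';python3 -c "
from h import *
plan([.527,-.277,.19],6.6)
for n in P:
    im=cams.read_camera(n);np.save(f'pics/{n}6.npy',im)
    a=im[110:190,290:370] if n=='scene' else im[140:240,340:440]
    cv2.imwrite(f'pics/{n}6.png',cv2.resize(a[:,:,::-1],(600,600),interpolation=cv2.INTER_CUBIC))
"
```

```text
time: 13.17
tool_pos: [0.5268, -0.2761, 0.1927]
tcp_rot: [-0.003, 0.998, 0.057, -0.001]
wrist_force: [0.7, -0.2, -0.2]
grip_width: 0.172
t 13.17 pos [ 0.5268 -0.2761  0.1927] yaw 6.53 tilt 0.32 F [ 0.7 -0.2 -0.2] M [-0.01 -0.03  0.01] open 0.172 q6 0.78
shift [0.003 0.031 0.091] turn -0.013
```

View pics/scene6.png

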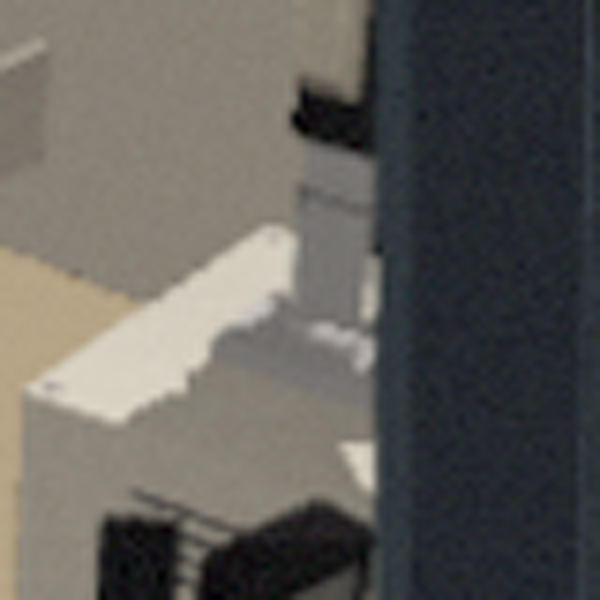

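View pics/top6.png

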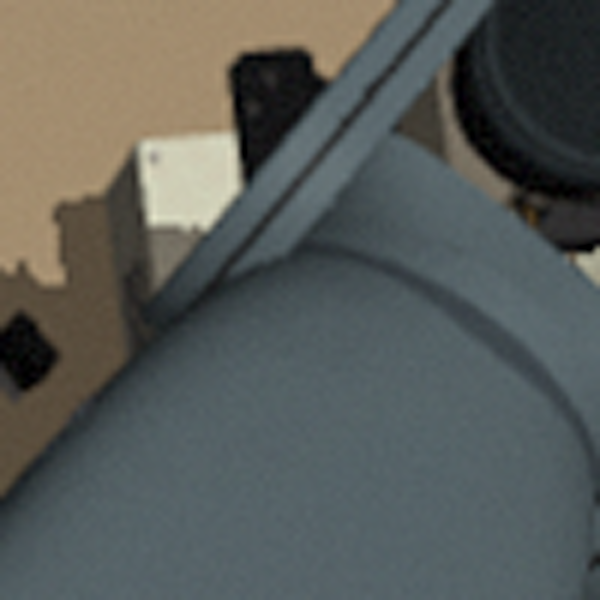

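Scene view: blade over the bezel, left edge at crop x≈298 (px ≈329.7), tip at y≈325 (px ≈153); the arm hides the right part, and the top view is hidden. Compare blade edges with prediction.

Run:
```python
from h import *
yaw=np.radians(6.5);ex=np.array([np.cos(yaw),np.sin(yaw),0]);ey=np.array([-ex[1],ex[0],0])
tip=np.array([.5268,-.2761,.1112])
for nm,z,a0,b0 in(('tip',0,.011,.002),('line',.04,.013,.003),('top',.058,.013,.003)):
  print(nm,proj('scene',[tip+a*a0*ex+b*b0*ey+[0,0,z] for a in(-1,1) for b in(-1,1)]).round(1).tolist())
sl=np.array([.5268,-.277,.098])
print('slot corners at mean',proj('scene',[sl+a*.014*ex+b*.004*ey for a in(-1,1) for b in(-1,1)]).round(1).tolist())
s=np.load('pics/scene6.npy').astype(int)
print((s[128:160,324:342].sum(2)//3))
# bias-check of FK vs scene camera: edges in earlier pictures
def edge(im,rows,x0,x1):
    out=[]
    for y in rows:
        g=np.abs(np.diff(im[y,x0:x1].sum(1)/3.)); out.append(x0+.5+(g*np.arange(len(g))).sum()/g.sum())
    return np.array(out)
for f,tp,yw,rows,x0,x1,side,sx in(('scene3',(.4848,-.0514,.1143),-11.7,range(180,186),279,284,(-1,1),1),('scene5',(.4531,.1095,.0557),-11.6,range(242,247),235,240,(-1,1),1),('scene6',tuple(tip),6.5,range(138,148),326,333,(-1,1),1)):
    im=np.load(f'pics/{f}.npy').astype(int);yw=np.radians(yw);ex=np.array([np.cos(yw),np.sin(yw),0]);ey=np.array([-ex[1],ex[0],0])
    o=edge(im,rows,x0,x1)
    # predicted leftmost edge interpolated
    best=None
    for a in(-1,1):
      for b in(-1,1):
        q=proj('scene',[np.array(tp)+a*.013*ex+b*.003*ey+[0,0,z] for z in(.005,.05)])
        xs=np.interp(list(rows),q[::-1,1] if q[0,1]>q[1,1] else q[:,1],q[::-1,0] if q[0,1]>q[1,1] else q[:,0])
        if best is None or xs.mean()<best.mean():best=xs
    print(f,'obs',o.round(2),'pred',best.round(2),'diff',(o-best).mean().round(2))
```

```text
tip [[336.9, 151.5], [336.1, 152.1], [329.4, 149.0], [328.6, 149.6]]
line [[339.3, 137.2], [338.1, 138.0], [330.3, 134.4], [329.1, 135.2]]
top [[340.0, 130.5], [338.8, 131.4], [330.9, 127.8], [329.7, 128.6]]
slot corners at mean [[338.0, 156.0], [336.4, 157.2], [328.6, 152.9], [327.0, 154.0]]
[[129 126 128 126 127 112  83  60  41  14  23  24  21  27  18  30  50  53]
 [127 130 125 127 129 125 116 103  92  78  68  54  28  10  24  30  49  53]
 [127 128 126 128 128 126 124 117 116 109 106  96  89  77  55  47  53  54]
 [126 127 128 126 124 128 125 117 120 117 120 117 117 114  99  84  68  55]
 [129 129 125 126 128 126 122 118 119 117 117 115 118 118 119 102  69  52]
 [128 127 130 127 128 128 124 116 117 115 116 119 117 118 117 104  69  54]
 [129 129 127 127 127 115 106 114 117 115 114 115 118 117 117 102  66  58]
 [128 129 128 127 127 110  86  97 100 114 117 115 112 117 115  99  69  56]
 [131 128 129 127 126 115  94 101 102 103  97 101 113 117 116 103  70  54]
 [128 129 128 129 127 113 103 116 113 104 103  99 100  96 102  89  63  51]
 [127 129 129 126 129 119 112 113 114 115 113 113 106 10
[... 1278 characters left out ...]
61 141  78  56]
 [112 112 109 113 112 109 112 112 111 115 125 132 131 144 169 156  82  56]
 [115 114 113 114 112 110 111 111 114 110 114 116 124 144 170 159  74  54]
 [117 116 116 115 112 112 112 112 112 113 111 112 115 153 170 130  64  55]
 [119 116 113 115 115 117 114 112 113 111 112 116 111 132 138  94  64  53]]
scene3 obs [281.57 281.5  281.51 281.49 281.56 281.51] pred [281.32 281.3  281.28 281.26 281.24 281.22] diff 0.25
scene5 obs [237.21 237.08 237.25 237.4  237.34] pred [236.69 236.76 236.82 236.89 236.95] diff 0.43
scene6 obs [328.69 329.47 327.92 328.62 328.89 329.04 328.83 328.69 328.58 328.56] pred [328.8  328.71 328.62 328.53 328.44 328.34 328.25 328.16 328.07 327.98] diff 0.34
```

Probe and prediction agree to ~0.4 px (≈0.6 mm). Start the insertion gently, watching force.

```bash
python3 -m pendant '[0,0.02,0.1,0, 0,0.02,0.2,0, 0,0.02,0.3,0, 0,0.02,0.4,0, 0,0.02,0.5,0, 0,0.02,0.5,0, 0,0.02,0.5,0]';python3 -c "
from h import *
plan([.5267,-.2768,.17],6.6)
plan([.5267,-.2768,.1395],6.6)"
```

```text
time: 13.85
tool_pos: [0.5271, -0.2772, 0.178]
tcp_rot: [-0.002, 0.998, 0.057, -0.001]
wrist_force: [0.2, -0.8, -0.5]
grip_width: 0.168
t 13.85 pos [ 0.5271 -0.2772  0.178 ] yaw 6.51 tilt 0.28 F [ 0.2 -0.8 -0.5] M [-0.03  0.01 -0.02] open 0.168 q6 0.78
shift [-0.01  -0.013  0.267] turn -0.018
t 13.85 pos [ 0.5271 -0.2772  0.178 ] yaw 6.51 tilt 0.28 F [ 0.2 -0.8 -0.5] M [-0.03  0.01 -0.02] open 0.168 q6 0.78
shift [-0.009 -0.008  1.284] turn -0.018
```

```bash
python3 -m pendant '[-0.01,-0.01,0.05,0, -0.01,-0.01,0.1,0, -0.01,-0.01,0.15,0, -0.01,-0.01,0.2,0, -0.01,-0.01,0.25,0, -0.01,-0.01,0.25,0]';python3 -c "
from h import *
plan([.5267,-.2768,.1395],6.6)
im=cams.read_camera('scene');np.save('pics/scene7.npy',im)
cv2.imwrite('pics/scene7.png',cv2.resize(im[110:190,290:370][:,:,::-1],(600,600),interpolation=cv2.INTER_CUBIC))"
```

```text
time: 14.35
tool_pos: [0.5265, -0.2767, 0.1701]
tcp_rot: [-0.002, 0.998, 0.057, -0.001]
wrist_force: [-0.2, 0.1, -1.0]
grip_width: 0.168
t 14.35 pos [ 0.5265 -0.2767  0.1701] yaw 6.51 tilt 0.32 F [-0.2  0.1 -1. ] M [ 0.03 -0.   -0.  ] open 0.168 q6 0.78
shift [0.007 0.008 1.02 ] turn -0.018
```

View pics/scene7.png

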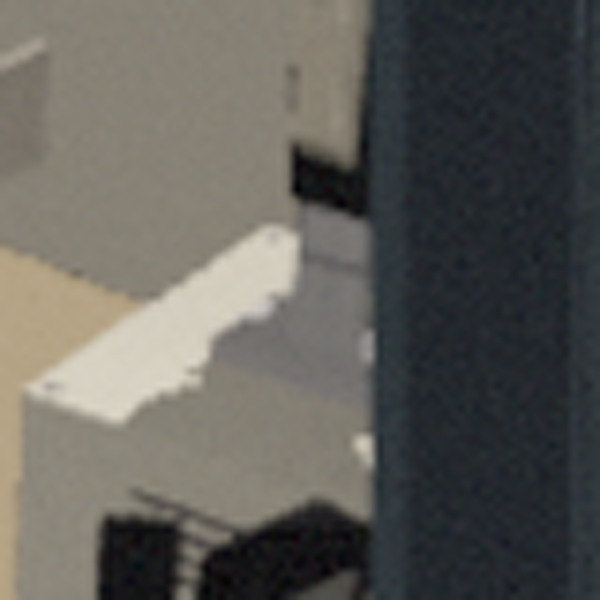

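The tip is 9 mm past the mouth with no contact force. In view, the blade enters the bezel with its depth line at crop y≈265. Continue down.

```bash
python3 -m pendant '[0,0,0.1,0, 0,0,0.2,0, 0,0,0.3,0, 0,0,0.4,0, 0,0,0.5,0, 0,0,0.6,0, 0,0,0.7,0, 0,0,0.8,0, 0,0,0.8,0]';python3 -c "
from h import *
plan([.5267,-.2768,.1395],6.6)"
```

```text
time: 15.15
tool_pos: [0.5263, -0.2764, 0.1455]
tcp_rot: [-0.003, 0.998, 0.057, -0.002]
wrist_force: [0.0, -0.1, -0.5]
grip_width: 0.172
t 15.15 pos [ 0.5263 -0.2764  0.1455] yaw 6.51 tilt 0.36 F [ 0.  -0.1 -0.5] M [ 0.03 -0.04  0.02] open 0.172 q6 0.78
shift [0.012 0.015 0.2  ] turn -0.018
```

```bash
python3 -m pendant '[0.01,0.01,0.1,0, 0.01,0.01,0.2,0, 0.01,0.01,0.2,0, 0.01,0.01,0.2,0, 0.01,0.01,0.2,0]';python3 -c "
from h import *
plan([.5267,-.2768,.1395],6.6)
for n in P:
    im=cams.read_camera(n);np.save(f'pics/{n}8.npy',im)
im=np.load('pics/scene8.npy')
cv2.imwrite('pics/scene8.png',cv2.resize(im[125:175,310:360][:,:,::-1],(600,600),interpolation=cv2.INTER_CUBIC))
yaw=np.radians(6.5);ex=np.array([np.cos(yaw),np.sin(yaw),0]);ey=np.array([-ex[1],ex[0],0])
tip=np.array([.5265,-.2766,.058])
for z in (.04,.06):print(proj('scene',[tip+a*.013*ex+b*.003*ey+[0,0,z] for a in(-1,1) for b in(-1,1)]).round(1).tolist())
print(im[146:162,322:342].astype(int).sum(2)//3)
"
```

```text
time: 15.57
tool_pos: [0.5266, -0.2767, 0.1395]
tcp_rot: [-0.003, 0.998, 0.057, -0.002]
wrist_force: [-1.0, 0.4, -0.8]
grip_width: 0.172
t 15.57 pos [ 0.5266 -0.2767  0.1395] yaw 6.51 tilt 0.36 F [-1.   0.4 -0.8] M [-0.02 -0.03 -0.02] open 0.172 q6 0.78
shift [0.002 0.003 0.001] turn -0.018
[[337.4, 156.2], [336.3, 157.0], [328.7, 153.2], [327.5, 154.1]]
[[338.2, 149.2], [337.0, 150.0], [329.4, 146.3], [328.2, 147.1]]
[[201 202 202 201 191 137  20  27  18  21  20  21  22  20  25  27  42  53
   56  54]
 [201 201 201 201 196 175 116  35  29  18  16  13  18  24  28  22  42  57
   57  52]
 [201 201 200 200 198 189 161 110  88  62  37  32  13  18  16  27  43  55
   55  53]
 [201 201 201 186 157 153 140 124 111 103  99  89  63  34  29  24  38  54
   52  56]
 [202 199 196 184 153 114 114 117 116 117 117 113 106  98  92  72  61  53
   55  57]
 [187 157 155 151 139 113 117 117 115 118 116 115 116 120 116 103  76  57
   55  55]
 [142 111 113 113 111 114 114 116 118 118 115 117 115 115 119 108  80  53
   54  56]
 [110 113 115 114 111 111 116 117 115 118 116 115 115 115 117 108  81  55
   51  53]
 [109 111 109 112 112 106 106  92  97 111 116 112 115 116 118 108  81  54
   53  54]
 [111 114 111 110 111 112 108 103  99  98  91  97 113 120 117 108  82  56
   61  52]
 [117 114 115 113 111 111 114 112 111 106 100 100  96  92  92  92  70  56
   55  56]
 [113 116 117 111 113 113 109 112 111 110 114 108 105 103  98  93  78  54
   53  55]
 [114 117 114 115 113 113 112 113 111 112 113 112 111 112 110 101  87  54
   52  50]
 [121 119 117 119 115 116 115 114 116 114 114 115 111 114 113 108  85  51
   54  53]
 [123 121 121 121 119 119 116 116 115 116 117 113 117 114 113 107  84  56
   56  55]
 [124 124 125 125 125 122 123 115 116 117 113 116 116 115 115 110  84  57
   56  53]]
```

View pics/scene8.png

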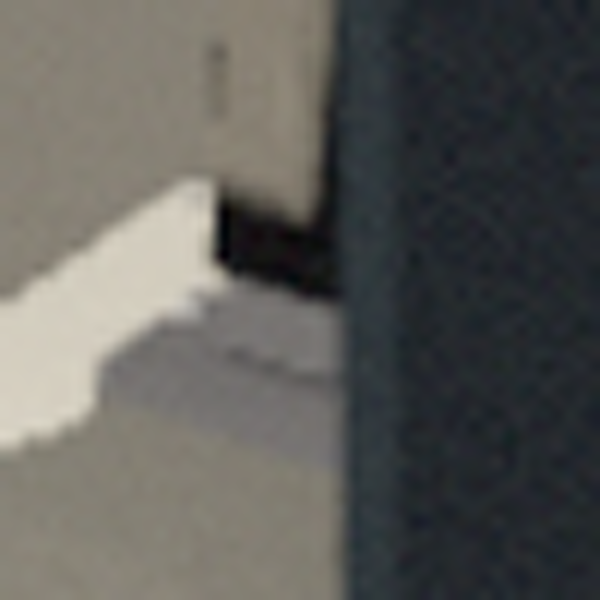

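Depth line appears level with the mouth to within ~0.5 px (≈1 mm), and the same ~0.4 px offset was there in the earlier frames. I'll check whether it predates the lift (camera bias) or is slip.

Run:
```python
from h import *
def hb(f,c,yw,zlo,zhi):
    yw=np.radians(yw);ex=np.array([np.cos(yw),np.sin(yw),0]);ey=np.array([-ex[1],ex[0],0]);c=np.array(c)
    for z in(zlo,zhi):print(f,z,proj('scene',[c+a*.017*ex+b*.008*ey+[0,0,z] for a in(-1,1) for b in(-1,1)]).round(1).tolist())
hb('scene0',(.4833,-.0508,0),-11.7,.07,.134)
hb('scene3',(.4848,-.0514,0),-11.7,.1743,.2383)
for f,r0,r1 in(('scene0',204,214),('scene3',160,172)):
    s=np.load(f'pics/{f}.npy').astype(int).sum(2)//3
    print(f,r0);print(s[r0:r1,278:296])
```

```text
scene0 0.07 [[293.1, 209.7], [287.3, 212.1], [284.1, 202.4], [278.3, 204.7]]
scene0 0.134 [[294.2, 185.1], [288.0, 187.4], [284.7, 178.1], [278.7, 180.3]]
scene3 0.1743 [[294.5, 168.1], [288.2, 170.2], [284.8, 161.4], [278.6, 163.4]]
scene3 0.2383 [[295.6, 139.6], [289.1, 141.6], [285.5, 133.4], [279.0, 135.3]]
scene0 204
[[120 107  17  12  18  20  13  20  14  16  18  24  19  18  28  94 147 148]
 [121 110  43  18  13  13  18  17  16  20  13  14  11   6  25  93 144 146]
 [115  80  60  40  31  15  14  18  19  15  14  25  23  15  24  82 131 141]
 [ 79  65  65  63  63  17  14  18  18  19  21  15  10  16  27  76 120 129]
 [ 64  67  65  67  69  56  33  18  19  16  15  12  19  18  29  81 120 122]
 [ 62  67  64  67  69  68  58  31  10   7   9  23  15   8  48  98 120 122]
 [ 67  67  63  68  66  68  67  62  36  18   7   8  18  43  75 102 122 124]
 [ 64  64  63  68  67  68  67  66  64  63  55  62  74  81 115 120 120 122]
 [ 63  65  61  59  64  66  65  69  67  73  74  70  86 115 120 121 121 117]
 [ 65  60  65  64  65  65  68  67  66  69  68  83 113 120 123 117  98  86]]
scene3 160
[[172 157  54 
[... 186 characters left out ...]
 30  26  27  21 111 181]
 [172 167 133  37  22  17  27  25  24  22  19  29  26  18  28  20  81 146]
 [173 172 167 135  62  22  24  23  32  15  18  19  23  26  16  15  70 127]
 [173 173 173 166 134  57  28  17   7  23  22  20  21  15  13  19  87 142]
 [174 171 174 170 149 103  80  34  28  23  22  25  24  25  19  21  89 143]
 [174 173 174 170 150 115 113  96  50  27  18  20  29  18  17  43 102 149]
 [171 173 174 168 147 117 121 113 105  73  30  26  24  51  95 120 135 143]
 [173 172 173 168 144 118 119 118 113 110 100  90 105 125 144 142 144 148]
 [173 173 173 167 141 116 118 118 117 118 118 119 130 140 157 142 141 146]
 [174 172 173 168 140 117 116 116 118 115 121 123 130 144 161 147 146 144]]
```

The handle's lower corner sits 1.6 px above prediction before the lift and 1.7 px after. So there was no slip and the offset is camera bias; depth is 40 mm. Final settle and check.

```bash
python3 -m pendant '[0,0,0,0, 0,0,0,0, 0,0,0,0, 0,0,0,0, 0,0,0,0, 0,0,0,0, 0,0,0,0, 0,0,0,0, 0,0,0,0, 0,0,0,0]'; python3 -c "
from h import *
plan([.5266,-.2767,.1395],6.6)
im=cams.read_camera('scene')
cv2.imwrite('pics/s9.png',cv2.resize(im[:,:,::-1],(800,600)))
im=cams.read_camera('top')
cv2.imwrite('pics/t9.png',cv2.resize(im[:,:,::-1],(800,600)))"
```

```text
time: 16.5
tool_pos: [0.5267, -0.2767, 0.1397]
tcp_rot: [-0.003, 0.998, 0.057, -0.001]
wrist_force: [0.1, -0.9, -1.4]
grip_width: 0.169
t 16.5 pos [ 0.5267 -0.2767  0.1397] yaw 6.51 tilt 0.34 F [ 0.1 -0.9 -1.4] M [ 0.04 -0.04  0.03] open 0.169 q6 0.78
shift [-0.004 -0.002  0.006] turn -0.018
```

View pics/s9.png

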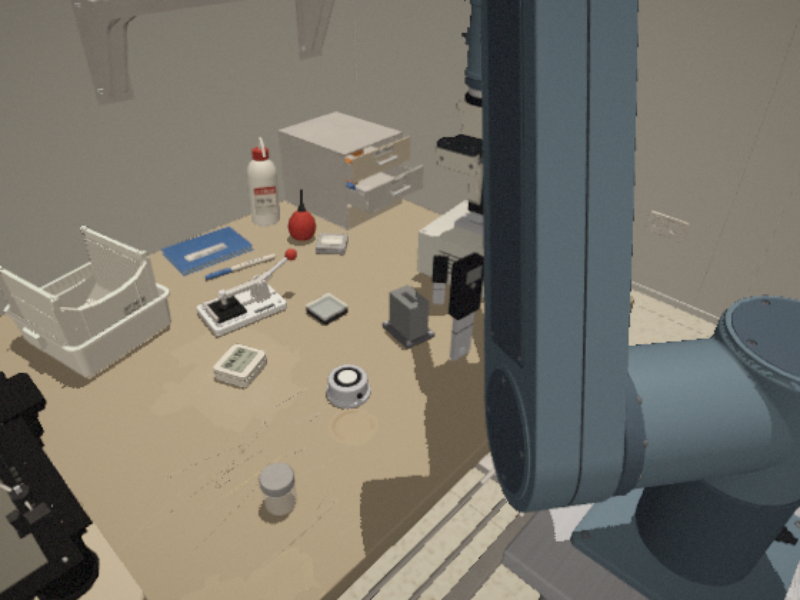

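The bystanders are where they were: can (277,490), gel box (327,308), look-alike probes (440,275) and (466,300). The dish is behind the arm in this view. Handing in.

```bash
python3 -c "
from plant import r
print(r.finish_job())"
```

```text
the job is handed in; nothing more can be done
None
```

The job is done and handed in at about 16.6 s. I took the middle-sized probe from its rest and held it for 3.3 s with its tip about 26 mm over the lamp window, within about 0.5 mm of the window's middle. I then passed its blade into the exposure box slot to 40 mm and finished there, still gripping it.

**Last checks:**
- **Position:** depth by arm position was 39.8–40.0 mm. Tool tilt was 0.3°, and the grip still measured the handle's 16 mm.
- **Contact:** the wrist force stayed within its noise, under 2 N, so the probe was not leaning on the slot.
- **Bench:** in the last scene picture everything visible stood where it had been. The clear dish was hidden behind the arm, so I could not check it at the end.

**Disagreement:** the camera put the depth line about 0.4 px (about 1 mm) higher than arm position did. The handle showed a similar offset before and after the lift, so I took it as camera calibration rather than slip. The arm also hid most of the slot at the end, so the depth rests mainly on the arm's own position.

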